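Find the hidden index hole of a board jig by feel and seat the locating pin

ROBOT

A 6-joint arm with a two-finger parallel gripper is mounted at the origin on the work surface; the furniture and walls round the work are solid. World frame = base frame: x ahead of the robot, y to its left, z up, the work surface at z = 0. Lengths are in m, angles in rad, forces in N, time in s.
With the tool pointing down it reaches from about 0.225 to 0.875 m from the base axis. Payload 3.4 kg.
Tool frame: the origin (TCP) lies at the very end of the fingers, on their centre line; the grasp point (between the pads) lies 19 mm behind it; z points along the fingers, y is the line along which they close (so a half turn about z gives the same grasp; the last joint's range is limited). The gripper opens to 85 mm and grips with 20 to 120 N. Pads are 22 mm wide; open, the fingers measure 114 mm over their backs; the gripper's body (76 mm by 85 mm) begins 54 mm behind the grasp point. The pads swing forward as they close: fully open they stand 13 mm farther back than shut.
Start: joints at [-1.47, 0.276, 1.505, -0, 1.361, -0.121], TCP at [0.126, -0.561, 0.231] pointing down, gripper open.
Joint ranges: [-2.89, 2.89], [-0.75, 2.08], [0.22, 2.7], [-1.18, 4.32], [0.11, 2.71], [-2.7, 2.7]. Speed limits (rad/s): [2.57, 2.57, 3.14, 3.14, 3.14, 3.14].

INTERFACE

Orientations are given as a unit quaternion [w, x, y, z].
In Python, from rig import get_state, optics, sign_off gives the robot as it stands.
- The arm moves only by the tool send_rows, never from a script. Its argument "increments" is a list of rows, each an object with "gripper": the gripper's target within -1 to 1 (shut at 1, half-way at 0, fully open at -1); "linear": the shift along the world's x, y, z in m, a list of three; "delta_rot": the turn, a rotation vector about the world's x, y, z in rad, a list of three. In form: [{"gripper": gripper, "linear": [dx, dy, dz], "delta_rot": [rx, ry, rz]}, ...]. A call has 1 to 8 rows; each row is the pose to reach, as a shift and turn from the pose commanded when the call began; what a row does not reach only later rows make up. A row lasts 1/10 s, in which the tool goes at most 50 mm and 8.59 degrees, less where a joint would pass 70% of its speed; a pose out of reach is approached as far as the arm can. A call with a gripper value outside its range is refused whole. The fingers move at their own pace and stop on an object; "newtons" is the grip in N (left out, the last holds). Time passes only in rows, so rows that repeat a pose let the fingers close. It gives the time, the measured TCP pose, the force, the opening and the grip force at its end, in the units of the state.
- get_state(): the state, without advancing time (a new reading comes with each control period).
- optics.get_image(name): name is "side" or "top"; returns a dict with "pixels" (480x640x3 uint8, blue, green, red), "K" (3x3 intrinsics, pixels), "k1" (the pictures are not rectified: a ray, as slopes to the right and down, at radius r is drawn at 1 + k1 r^2 times it, then the intrinsics apply), "rvec" (rotation vector, rad) and "tvec" (3), from world to camera coordinates, as OpenCV has them. Camera axes: x right, y down, z forward; pixel columns grow to the right and rows downward; lengths in m; the calibration is good to about 2 mm. A picture is of the moment at which its call begins. There is no depth.
- sign_off(): hands the job in; it is judged then, once.
The state is a dict: "clock": time; "qpos": joint angles; "qd": joint speeds; "effort": joint torques, N m; "position": TCP position; "ee_rot": TCP orientation; "contact_force": force on the tool from outside, world axes, zero at the start; "moment": the same for the moment, N m; "width": finger opening in m; "gripper_force": force on a finger pad.
Only numpy, scipy, OpenCV 4.12 (cv2) and the standard library are available. Lean on these libraries where they do the work, as an engineer would, in place of code of your own. Each camera call takes 0.05 s, during which the arm holds its last target. There are 200 camera calls.

TASK

Take the orange-headed locating pin out of its grey stand and fit it in the blue board jig. The jig's bare metal slide has one blind hole somewhere along the long middle line of the window, closed flush by a light spring plug so it cannot be seen: rest the pin's tip gently on the metal, slide it along until it drops into the hole, push it fully home with its collar flat on the metal, and let go. Until the pin is in the hole keep every push on the jig light, well under 25 N, so as not to score the metal, and leave the other things where they are.

Things in the scene. Friction and masses are not known exactly. Their poses are not given: they have to be found in the camera images.
- pin: Loose upright locating pin, about 0.15 kg, turned about its z axis (up): steel shank 10 mm in diameter, 14 mm long below the collar, its lowest 3 mm tapering to a flat 6 mm tip; steel collar 24 mm in diameter, 5 mm thick; orange grip with black rings, 14 mm in diameter, from 5 to 48 mm above the origin. Origin on the axis at the collar's underside.
- pin_tip (a point): Centre of the pin's flat tip, 14 mm below the collar's underside; axes as the pin's.
- pin_stand: Fixed grey stand, foot 70 x 60 x 6 mm, with a block 44 x 44 mm on it whose top is 28 mm above the table; the pin's shank hangs in its loose 15 mm hole (18 mm deep) with the collar on the block's top, so the pin is just lifted out. Origin at the centre of its underside.
- jig: Fixed blue jig, 200 x 80 mm, 32 mm high, on a flat black tool wallet; four cap screws, black clamp knob at its +x end. Origin at the centre of its underside, z up, x along its length. A centred window in its top, 90 mm along x, 36 mm along y, shows the rigid flat aluminium slide, face 30 mm above the origin (2 mm below the rim). The slide is clamped and stays put, but each time in a different place.
- jig_face (a point): Centre of the window at face height (37 mm above the table), axes as the jig's. The slide's one hole, 12 mm in diameter, 19 mm deep, lies anywhere from x = -25 to +25 mm on y = 0. A 3 mm aluminium plug on a soft spring (0.3 N, under 0.8 N with the pin home; travel 15.5 mm) fills it flush, so it looks like the face but gives way under the tip. The pin, let go, stays home by its weight.
- flux_tin: Loose round yellow tin, 47 mm in diameter, 23 mm high; bystander.
- solder_spool: Loose reel of solder with a red flange, 55 x 74 x 42 mm; bystander.
- fuse_box: Loose small red card box, 35 x 59 x 23 mm; bystander.
Mind the look-alikes: they are no part of the job. Leave any green look-alike of the pin alone.

How it is judged:
On the way, in this order (a step that is already met when the one before it is completed fails the run):
1. the pin is lifted clear of its stand (height (world z) of pin_tip above 0.034 m and contact force between pin and the fingers above 1 N), for 0.2 s.
2. the pin's tip rests on the metal face inside the window (contact force between pin and jig above 0.5 N and z of pin_tip in the frame of jig_face between -0.003 and 0.003 m and x of pin_tip in the frame of jig_face between -0.045 and 0.045 m and y of pin_tip in the frame of jig_face between -0.018 and 0.018 m), for 0.1 s.
At the end, for the whole second after the job is handed in: The pin stands released and at rest in the jig's hole, upright within 0.1 rad, its tip at least 12.5 mm below the metal face (collar down on the face within 1.5 mm), on the window's middle line within 4 mm and within 29 mm of the window's centre (z of pin_tip in the frame of jig_face below -0.0125 m and x of pin_tip in the frame of jig_face between -0.029 and 0.029 m and y of pin_tip in the frame of jig_face between -0.004 and 0.004 m and angle between the z axis of pin and the z axis of jig, either way round below 0.1 rad and angle between pin's own z axis and vertical below 0.1 rad and linear speed of pin below 0.02 m/s and contact force between pin and the fingers below 0.1 N); the robot touches nothing.
It fails at once if the pin presses on the jig with more than 25 N before it is in the hole (tip less than 10 mm below the face) (contact force between pin and jig above 25 N and z of pin_tip in the frame of jig_face above -0.01 m).
It fails at once if the hand or arm presses on the jig with more than 25 N before the pin is in the hole (contact force between any of the fingers, the arm and jig above 25 N and z of pin_tip in the frame of jig_face above -0.01 m).
It fails at once if the flux tin is moved more than 20 mm (distance of flux_tin from where it was at the start of the episode above 0.02 m).
It fails at once if the solder spool is moved more than 20 mm (distance of solder_spool from where it was at the start of the episode above 0.02 m).
It fails at once if the fuse box is moved more than 20 mm (distance of fuse_box from where it was at the start of the episode above 0.02 m).
It also fails if it takes over 61 s, if anything falls off the work surface, if the arm or the gripper's body presses on something with over 40 N, if the wrist force passes 120 N, or if a joint passes its speed limit or range.

## Working session

There is one attempt and no reset: what is moved stays moved. The work goes in short steps, Python scripts to look and compute and a tool call to move; the robot and the scene stay as the last step left them, time stands still between calls to the robot, and variables do not carry over. Pictures are saved under pics/ and viewed, at most 10 in all, crops included, and the job is handed in when it is done.

Besides the shell and the picture viewer there is one more tool, called after ">>>" by a JSON object that holds its "op" and its "data". send_rows: Moves the arm, as the interface text tells. Its arguments: {"type":"object","properties":{"increments":{"type":"array"},"newtons":{"type":"number"}},"required":["increments"]}

```bash
mkdir -p pics; cat > h.py <<'E'
import numpy as np, cv2
from rig import get_state, optics, sign_off
def shot(n,f):
    d=optics.get_image(n); cv2.imwrite(f'pics/{f}.png',d['pixels']); np.savez(f'{f}.npz',**{k:np.array(d[k]) for k in('K','k1','rvec','tvec')}); return d
def cam(f):
    d=np.load(f+'.npz'); return d['K'],float(d['k1']),d['rvec'].ravel(),d['tvec'].ravel()
def ray(f,u,v):
    K,k1,r,t=cam(f); p=cv2.undistortPoints(np.array([[[u,v]]],float),K,np.array([k1,0,0,0.]))[0,0]
    R=cv2.Rodrigues(r)[0]; return -R.T@t, R.T@np.array([p[0],p[1],1])
def at(f,u,v,z):
    c,d=ray(f,u,v); return c+d*(z-c[2])/d[2]
def proj(f,P):
    K,k1,r,t=cam(f); return cv2.projectPoints(np.array(P,float).reshape(-1,1,3),r,t,K,np.array([k1,0,0,0.]))[0][:,0]
def crop(f,x0,y0,x1,y1,s,o):
    i=cv2.imread(f'pics/{f}.png')[y0:y1,x0:x1]; cv2.imwrite(f'pics/{o}.png',cv2.resize(i,None,fx=s,fy=s,interpolation=cv2.INTER_CUBIC))
E
python3 -c "
from h import *
for n in('top','side'): 
  shot(n,n+'0'); print(n,ray(n+'0',320,240))
print(get_state())"
```

```text
top (array([ 0.34674101, -0.05413275,  1.132086  ]), array([ 0.1509572 , -0.01618033, -0.98841969]))
side (array([ 0.38419443, -1.08106123,  0.45279818]), array([ 0.12896674,  0.92373343, -0.36067313]))
{'clock': 0.1, 'qpos': array([-1.46998713e+00,  2.76532270e-01,  1.50604677e+00, -1.62776901e-06,
        1.36065933e+00, -1.20965920e-01]), 'qd': array([-0.0016619 , -0.00193208, -0.00380716,  0.00032104, -0.00072454,
        0.00033742]), 'effort': array([ 1.19914759e-03, -4.17698371e+01, -2.46404940e+01, -2.13168291e-04,
        5.82957655e-03, -7.30205784e-06]), 'position': array([ 0.12644296, -0.56043734,  0.23050986]), 'ee_rot': array([-8.22826654e-04,  9.93857916e-01,  1.10660585e-01,  7.49714236e-06]), 'contact_force': array([-0.02621348,  0.64429381, -0.05201467]), 'moment': array([-0.05565024,  0.02844916, -0.03422718]), 'gripper_force': 0.0, 'width': 0.08560755450845418}
```

View pics/top0.png

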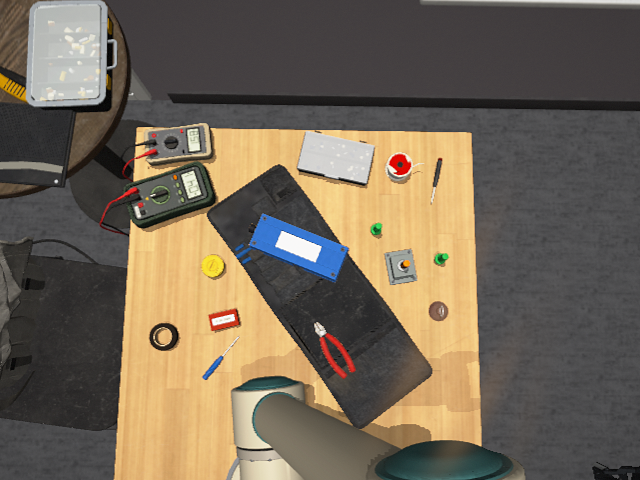

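View pics/side0.png

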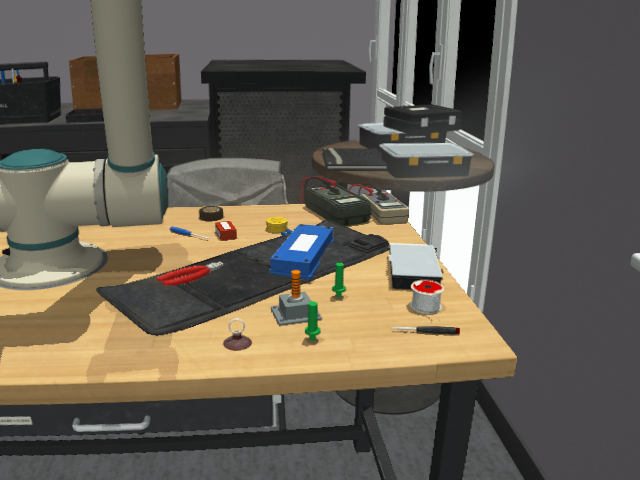

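Top view: the orange pin is in the grey stand at (404,265). The look-alikes are green pins at (376,229) and (441,258). The jig window is at about (299,247). In the side view the orange pin is at (296,285), and the green ones at (339,281) and (313,322). I choose the orange one in the stand and will check it close up.

```bash
python3 -c "
from h import *
crop('top0',235,205,455,290,3.6,'c1'); crop('side0',255,215,375,345,4.6,'c2')
a=cv2.imread('pics/c1.png');b=cv2.imread('pics/c2.png')
"
```

```text
(no output)
```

View pics/c1.png

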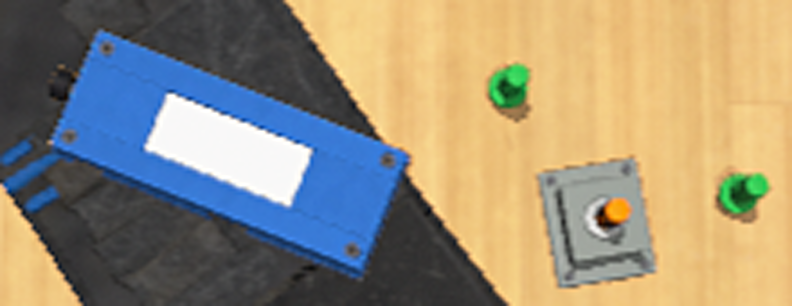

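View pics/c2.png

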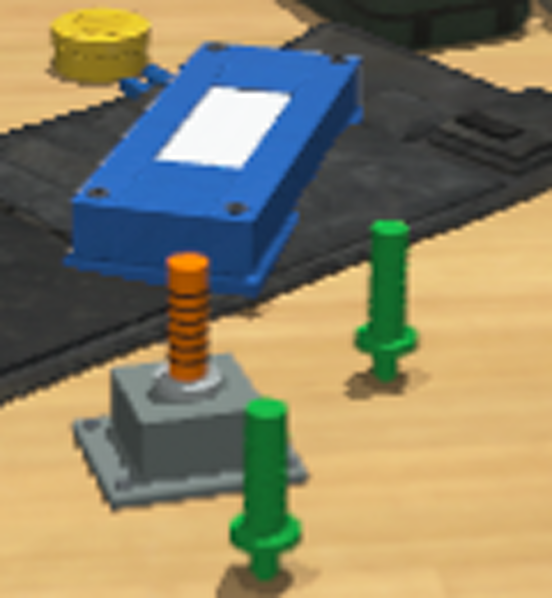

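Crops confirm it: orange pin upright in the stand, head top at top-crop (617,210) and side-crop (188,263). Window corners are at top-crop (170,94), (313,150), (293,206), (146,150).

```bash
python3 -c "
from h import *
T=lambda x,y,z:at('top0',235+(x-.0)/3.6,205+y/3.6,z)
S=lambda x,y,z:at('side0',255+x/4.6,215+y/4.6,z)
print('pin',T(617,210,.076),S(188,263,.076),'collar',T(607,217,.033),S(188,385,.033))
for n,F,W,C in(('top',T,[(170,94),(313,150),(293,206),(146,150)],[(106,48),(388,160),(352,250),(69,136)]),('side',S,[(212,87),(291,95),(243,167),(157,159)],[(215,47),(339,58),(236,208),(97,192)])):
  w=np.array([F(*p,.038) for p in W]);c=np.array([F(*p,.039) for p in C])
  for q in(w,c):
    print(n,q[:,:2].round(4).tolist(),'cen',q.mean(0),'L',np.linalg.norm(np.diff(q,axis=0),axis=1))
    l=(q-q.mean(0))[:,:2];print(' angle',[np.degrees(np.arctan2(*(q[i]-q[j])[[1,0]])) for i,j in((0,1),(3,2),(0,2))])
print('green',T(517,75,.062),T(755,186,.062),S(390,232,.062),S(267,408,.062))
print('standfoot',[T(*p,.006).round(3)[:2] for p in((540,173),(634,158),(655,272),(562,287))])
"
```

```text
pin [ 0.46290138 -0.24542544  0.076     ] [ 0.46347493 -0.24918582  0.076     ] collar [ 0.46347608 -0.24734081  0.033     ] [ 0.4629124  -0.25475222  0.033     ]
top [[0.5316, 0.0072], [0.4998, -0.0762], [0.4671, -0.065], [0.4986, 0.0204]] cen [ 0.4992735  -0.02842016  0.038     ] L [0.0892962  0.03462029 0.09104345]
 angle [np.float64(69.14578324501521), np.float64(69.75316877802646), np.float64(48.217675201437956)]
top [[0.5581, 0.045], [0.4944, -0.1197], [0.442, -0.0992], [0.506, 0.065]] cen [ 0.50013523 -0.02723319  0.039     ] L [0.17654255 0.05628603 0.17624496]
 angle [np.float64(68.84456395200813), np.float64(68.68568669237057), np.float64(51.14377324107585)]
side [[0.4994, 0.0182], [0.5322, 0.0053], [0.5024, -0.074], [0.4687, -0.0622]] cen [ 0.50068623 -0.0281967   0.038     ] L [0.03529111 0.08475783 0.03570163]
 angle [np.float64(158.5226604679989), np.float64(160.64449040834688), np.float64(91.85024902984847)]
side [[0.5057, 0.0664], [0.5593, 0.0469], [0.4946, -0.1178], [0.4422, -0.0967]] cen [ 0.50046364 -0.02532413  0.039     ] L [0.05696042 0.17692417 0.0565445 ]
 angle [np.float64(159.9787893955021), np.float64(158.05495563449105), np.float64(86.552460498473)]
green [ 0.54119396 -0.19179965  0.062     ] [ 0.47909183 -0.32659538  0.062     ] [ 0.54103261 -0.19858146  0.062     ] [ 0.48044095 -0.33011449  0.062     ]
standfoot [array([ 0.492, -0.212]), array([ 0.502, -0.269]), array([ 0.434, -0.28 ]), array([ 0.424, -0.225])]
```

Estimates: pin at (0.463,-0.247), jig window centre at (0.500,-0.027), jig x axis at 69°. The two cameras agree to 2–4 mm, and lengths match the given 90/36/70 mm. I will move above the pin with the fingers closing along the jig's x, so the search drag runs along the grip.

>>> {"op": "send_rows", "data": {"increments": [{"gripper": -1, "linear": [0.337, 0.314, -0.07], "delta_rot": [0, 0, -0.588]}, {"gripper": -1, "linear": [0.337, 0.314, -0.07], "delta_rot": [0, 0, -0.588]}, {"gripper": -1, "linear": [0.337, 0.314, -0.07], "delta_rot": [0, 0, -0.588]}, {"gripper": -1, "linear": [0.337, 0.314, -0.07], "delta_rot": [0, 0, -0.588]}, {"gripper": -1, "linear": [0.337, 0.314, -0.07], "delta_rot": [0, 0, -0.588]}, {"gripper": -1, "linear": [0.337, 0.314, -0.07], "delta_rot": [0, 0, -0.588]}, {"gripper": -1, "linear": [0.337, 0.314, -0.07], "delta_rot": [0, 0, -0.588]}, {"gripper": -1, "linear": [0.337, 0.314, -0.07], "delta_rot": [0, 0, -0.588]}], "newtons": 40}}

```text
clock: 0.9
position: [0.4097, -0.2964, 0.1723]
ee_rot: [0.0, 0.983, -0.182, -0.0]
contact_force: [0.5, -0.2, 0.6]
width: 0.0858
gripper_force: 0.0
```

>>> {"op": "send_rows", "data": {"increments": [{"gripper": -0.3, "linear": [0.0, 0.0, 0.0], "delta_rot": [0, 0, 0]}]}}

```text
clock: 1.0
position: [0.4116, -0.293, 0.1714]
ee_rot: [-0.002, 0.984, -0.179, -0.0]
contact_force: [-1.1, -1.0, -0.5]
width: 0.073
gripper_force: 0.0
```

>>> {"op": "send_rows", "data": {"increments": [{"gripper": -0.3, "linear": [0.026, 0.023, -0.03], "delta_rot": [0, 0, 0]}, {"gripper": -0.3, "linear": [0.0515, 0.046, -0.065], "delta_rot": [0, 0, 0]}, {"gripper": -0.3, "linear": [0.0515, 0.046, -0.065], "delta_rot": [0, 0, 0]}, {"gripper": -0.3, "linear": [0.0515, 0.046, -0.065], "delta_rot": [0, 0, 0]}, {"gripper": -0.3, "linear": [0.0515, 0.046, -0.065], "delta_rot": [0, 0, 0]}]}}

```text
clock: 1.5
position: [0.46, -0.2534, 0.1084]
ee_rot: [0.001, 0.983, -0.182, 0.0]
contact_force: [0.7, -0.5, -0.4]
width: 0.0555
gripper_force: 0.0
```

```bash
python3 -c "
from h import *
shot('side','side1'); crop('side1',235,180,365,330,4,'c3'); s=get_state();print(s['position'],s['width'],s['ee_rot'])
print((proj('side1',[s['position'],[.463,-.248,.076]])-[235,180])*4)"
```

```text
[ 0.46010917 -0.25364163  0.10877099] 0.05550663151754624 [ 7.38489121e-04  9.83178015e-01 -1.82646806e-01  7.68296605e-04]
[[235.73931234 295.06613143]
 [241.96457045 367.49079269]]
```

View pics/c3.png

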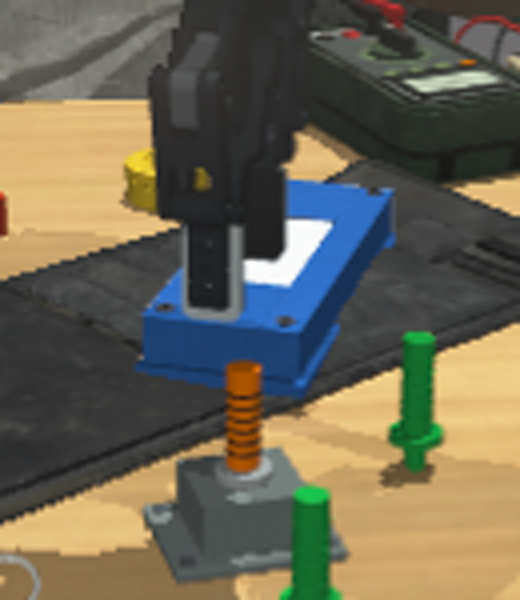

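The open gripper is above the pin with a finger on each side, and the pin head at crop (245,367) matches its predicted spot (242,367). Settle, then correct.

>>> {"op": "send_rows", "data": {"increments": [{"gripper": -0.3, "linear": [0, 0, 0], "delta_rot": [0, 0, 0]}, {"gripper": -0.3, "linear": [0, 0, 0], "delta_rot": [0, 0, 0]}, {"gripper": -0.3, "linear": [0, 0, 0], "delta_rot": [0, 0, 0]}]}}

```text
clock: 1.85
position: [0.4601, -0.2527, 0.1083]
ee_rot: [0.0, 0.983, -0.182, 0.0]
contact_force: [-1.4, -0.3, -0.1]
width: 0.0553
gripper_force: 0.0
```

>>> {"op": "send_rows", "data": {"increments": [{"gripper": -0.3, "linear": [0.003, 0.0055, -0.02], "delta_rot": [0, 0, 0]}, {"gripper": -0.3, "linear": [0.003, 0.0055, -0.045], "delta_rot": [0, 0, 0]}, {"gripper": -0.3, "linear": [0.003, 0.0055, -0.066], "delta_rot": [0, 0, 0]}, {"gripper": -0.3, "linear": [0.003, 0.0055, -0.066], "delta_rot": [0, 0, 0]}, {"gripper": -0.3, "linear": [0.003, 0.0055, -0.066], "delta_rot": [0, 0, 0]}]}}

```text
clock: 2.35
position: [0.4632, -0.2468, 0.042]
ee_rot: [-0.0, 0.983, -0.182, -0.0]
contact_force: [0.3, 0.3, -0.0]
width: 0.0559
gripper_force: 0.0
```

>>> {"op": "send_rows", "data": {"increments": [{"gripper": 0.3, "linear": [0, 0, 0], "delta_rot": [0, 0, 0]}, {"gripper": 0.5, "linear": [0, 0, 0], "delta_rot": [0, 0, 0]}, {"gripper": 0.6, "linear": [0, 0, 0], "delta_rot": [0, 0, 0]}, {"gripper": 1, "linear": [0, 0, 0], "delta_rot": [0, 0, 0]}, {"gripper": 1, "linear": [0, 0, 0], "delta_rot": [0, 0, 0]}, {"gripper": 1, "linear": [0, 0, 0], "delta_rot": [0, 0, 0]}, {"gripper": 1, "linear": [0, 0, 0], "delta_rot": [0, 0, 0]}, {"gripper": 1, "linear": [0, 0, 0], "delta_rot": [0, 0, 0]}]}}

```text
clock: 3.15
position: [0.4637, -0.247, 0.0426]
ee_rot: [0.0, 0.983, -0.182, 0.001]
contact_force: [-0.2, 0.2, 7.1]
width: 0.0127
gripper_force: 39.1
```

>>> {"op": "send_rows", "data": {"increments": [{"gripper": 1, "linear": [0, 0, 0.01], "delta_rot": [0, 0, 0]}, {"gripper": 1, "linear": [0, 0, 0.025], "delta_rot": [0, 0, 0]}, {"gripper": 1, "linear": [0, 0, 0.045], "delta_rot": [0, 0, 0]}, {"gripper": 1, "linear": [0, 0, 0.06], "delta_rot": [0, 0, 0]}, {"gripper": 1, "linear": [0, 0, 0.06], "delta_rot": [0, 0, 0]}, {"gripper": 1, "linear": [0, 0, 0.06], "delta_rot": [0, 0, 0]}]}}

```text
clock: 3.75
position: [0.463, -0.2465, 0.1017]
ee_rot: [0.0, 0.983, -0.182, 0.0]
contact_force: [0.2, 0.3, -1.3]
width: 0.0128
gripper_force: 39.0
```

```bash
python3 -c "
from h import *
shot('side','side2'); shot('top','top2');crop('side2',225,175,365,325,4,'c4'); s=get_state();print(s['position'],s['width'],s['contact_force'],s['gripper_force'])
p=s['position'];print((proj('side2',[p,p-[0,0,.028],p-[0,0,.015]])-[225,175])*4)"
```

```text
[ 0.46242609 -0.24612346  0.10082517] 0.012553654623568848 [ 0.47463779  0.6094293  -1.22481311] 38.96758675575256
[[279.97962123 326.51637906]
 [280.04075853 393.036187  ]
 [280.00948541 362.34378791]]
```

View pics/c4.png

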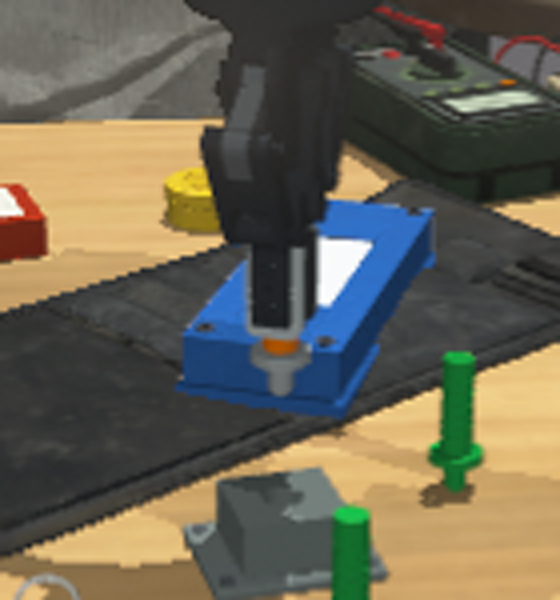

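The pin is held upright; its tip at crop (281,392) is where I predicted (280,393). Next I move to above the start of the search line, jig x = -27 mm.

>>> {"op": "send_rows", "data": {"increments": [{"gripper": 1, "linear": [0.007, 0.049, 0], "delta_rot": [0, 0, 0]}, {"gripper": 1, "linear": [0.014, 0.098, 0], "delta_rot": [0, 0, 0]}, {"gripper": 1, "linear": [0.021, 0.147, 0], "delta_rot": [0, 0, 0]}, {"gripper": 1, "linear": [0.0277, 0.194, 0], "delta_rot": [0, 0, 0]}, {"gripper": 1, "linear": [0.0277, 0.194, -0.028], "delta_rot": [0, 0, 0]}, {"gripper": 1, "linear": [0.0277, 0.194, -0.028], "delta_rot": [0, 0, 0]}, {"gripper": 1, "linear": [0.0277, 0.194, -0.028], "delta_rot": [0, 0, 0]}]}}

```text
clock: 4.55
position: [0.49, -0.0527, 0.0729]
ee_rot: [0.0, 0.983, -0.182, -0.002]
contact_force: [0.1, -0.9, -1.2]
width: 0.0125
gripper_force: 39.4
```

```bash
python3 -c "
from h import *
shot('side','side3'); shot('top','top3');crop('side3',225,155,365,305,4,'c5'); s=get_state();p=s['position'];print(p,s['contact_force'],s['ee_rot'])
print((proj('side3',[p-[0,0,.028]])-[225,155])*4)
u=np.array([.3616,.9323]);d=p[:2]-[.5003,-.027];print('jig xy',d@u,d@[-u[1],u[0]])"
```

```text
[ 0.49128564 -0.0536946   0.0740853 ] [ 0.42515241 -0.45824022 -0.80415261] [ 1.73877004e-04  9.83151754e-01 -1.82790985e-01  2.33201624e-04]
[[302.96503203 353.73723186]]
jig xy -0.028146967004418606 -0.001248677027593324
```

View pics/c5.png

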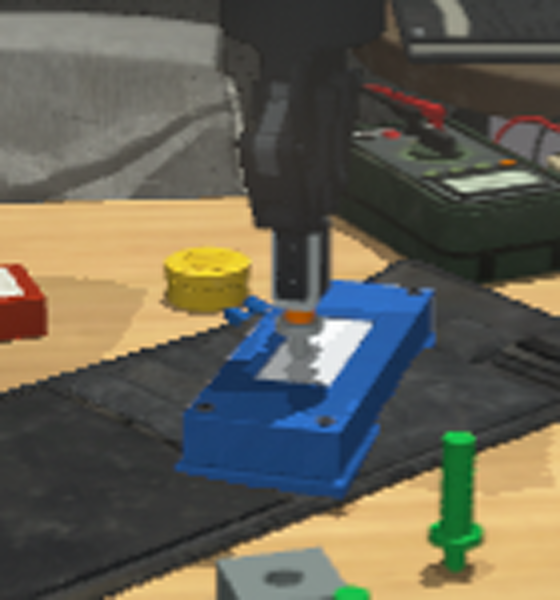

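The pin hangs over the near end of the white window, about on its middle line, with the tip around crop (303,350). I descend gently.

>>> {"op": "send_rows", "data": {"increments": [{"gripper": 1, "linear": [0.0003, 0.0005, -0.002], "delta_rot": [0, 0, 0]}, {"gripper": 1, "linear": [0.0003, 0.0005, -0.004], "delta_rot": [0, 0, 0]}, {"gripper": 1, "linear": [0.0003, 0.0005, -0.006], "delta_rot": [0, 0, 0]}, {"gripper": 1, "linear": [0.0003, 0.0005, -0.007], "delta_rot": [0, 0, 0]}, {"gripper": 1, "linear": [0.0003, 0.0005, -0.007], "delta_rot": [0, 0, 0]}]}}

```text
clock: 5.15
position: [0.491, -0.0523, 0.0666]
ee_rot: [0.0, 0.983, -0.182, -0.0]
contact_force: [0.2, -0.3, -1.9]
width: 0.0131
gripper_force: 39.4
```

>>> {"op": "send_rows", "data": {"increments": [{"gripper": 1, "linear": [0, 0, -0.0005], "delta_rot": [0, 0, 0]}, {"gripper": 1, "linear": [0, 0, -0.0005], "delta_rot": [0, 0, 0]}]}}

```text
clock: 5.35
position: [0.4912, -0.0521, 0.0662]
ee_rot: [0.0, 0.983, -0.182, 0.0]
contact_force: [-0.5, 0.2, -1.6]
width: 0.0125
gripper_force: 39.4
```

>>> {"op": "send_rows", "data": {"increments": [{"gripper": 1, "linear": [0, 0, -0.0005], "delta_rot": [0, 0, 0]}, {"gripper": 1, "linear": [0, 0, -0.0005], "delta_rot": [0, 0, 0]}]}}

```text
clock: 5.55
position: [0.4913, -0.0521, 0.0658]
ee_rot: [0.0, 0.983, -0.182, 0.0]
contact_force: [1.3, 0.3, -1.2]
width: 0.0126
gripper_force: 39.4
```

>>> {"op": "send_rows", "data": {"increments": [{"gripper": 1, "linear": [0, 0, -0.0005], "delta_rot": [0, 0, 0]}, {"gripper": 1, "linear": [0, 0, -0.0005], "delta_rot": [0, 0, 0]}]}}

```text
clock: 5.75
position: [0.4914, -0.0522, 0.0657]
ee_rot: [0.0, 0.983, -0.182, 0.0]
contact_force: [-1.0, 0.0, 4.6]
width: 0.0128
gripper_force: 39.7
```

>>> {"op": "send_rows", "data": {"increments": [{"gripper": 1, "linear": [0, 0, -0.0005], "delta_rot": [0, 0, 0]}, {"gripper": 1, "linear": [0, 0, -0.0005], "delta_rot": [0, 0, 0]}]}}

```text
clock: 5.95
position: [0.4915, -0.0522, 0.0656]
ee_rot: [0.0, 0.983, -0.182, 0.0]
contact_force: [-1.5, 0.5, 8.2]
width: 0.0126
gripper_force: 40.2
```

Contact on the face at TCP z ≈ 0.0656, about 10 N, stiffness roughly 10 N/mm. Now I slide along the jig's +x in 4 mm steps.

>>> {"op": "send_rows", "data": {"increments": [{"gripper": 1, "linear": [0.0, 0.0011, 0], "delta_rot": [0, 0, 0]}, {"gripper": 1, "linear": [0.0003, 0.0021, 0], "delta_rot": [0, 0, 0]}, {"gripper": 1, "linear": [0.0007, 0.003, 0], "delta_rot": [0, 0, 0]}, {"gripper": 1, "linear": [0.001, 0.0039, 0], "delta_rot": [0, 0, 0]}]}}

```text
clock: 6.35
position: [0.4926, -0.0497, 0.0656]
ee_rot: [0.001, 0.983, -0.181, 0.001]
contact_force: [-2.2, -3.2, 4.8]
width: 0.0128
gripper_force: 40.2
```

>>> {"op": "send_rows", "data": {"increments": [{"gripper": 1, "linear": [0.0004, 0.0009, 0], "delta_rot": [0, 0, 0]}, {"gripper": 1, "linear": [0.0007, 0.0019, 0], "delta_rot": [0, 0, 0]}, {"gripper": 1, "linear": [0.0011, 0.0028, 0], "delta_rot": [0, 0, 0]}, {"gripper": 1, "linear": [0.0014, 0.0037, 0], "delta_rot": [0, 0, 0]}]}}

```text
clock: 6.75
position: [0.4942, -0.0453, 0.0652]
ee_rot: [0.001, 0.983, -0.182, 0.001]
contact_force: [-0.7, -2.2, 1.7]
width: 0.0128
gripper_force: 39.6
```

>>> {"op": "send_rows", "data": {"increments": [{"gripper": 1, "linear": [0, 0, -0.0005], "delta_rot": [0, 0, 0]}, {"gripper": 1, "linear": [0, 0, -0.0005], "delta_rot": [0, 0, 0]}]}}

```text
clock: 6.95
position: [0.4936, -0.0441, 0.0639]
ee_rot: [-0.0, 0.983, -0.182, -0.0]
contact_force: [0.8, 0.5, -0.7]
width: 0.013
gripper_force: 39.4
```

z fell below the face and the force vanished at jig x ≈ -18 mm, so it looks like the hole. I press on carefully.

>>> {"op": "send_rows", "data": {"increments": [{"gripper": 1, "linear": [0, 0, -0.0005], "delta_rot": [0, 0, 0]}, {"gripper": 1, "linear": [0, 0, -0.001], "delta_rot": [0, 0, 0]}, {"gripper": 1, "linear": [0, 0, -0.001], "delta_rot": [0, 0, 0]}]}}

```text
clock: 7.25
position: [0.4938, -0.0441, 0.0632]
ee_rot: [-0.0, 0.983, -0.182, 0.0]
contact_force: [0.6, 1.9, 1.7]
width: 0.0128
gripper_force: 39.6
```

>>> {"op": "send_rows", "data": {"increments": [{"gripper": 1, "linear": [0.0003, 0.0008, 0], "delta_rot": [0, 0, 0]}, {"gripper": 1, "linear": [0.0003, 0.0008, -0.0007], "delta_rot": [0, 0, 0]}, {"gripper": 1, "linear": [0.0003, 0.0008, -0.0007], "delta_rot": [0, 0, 0]}]}}

```text
clock: 7.55
position: [0.494, -0.0435, 0.0624]
ee_rot: [-0.0, 0.983, -0.182, 0.0]
contact_force: [1.1, 2.0, -0.4]
width: 0.0126
gripper_force: 39.4
```

>>> {"op": "send_rows", "data": {"increments": [{"gripper": 1, "linear": [0, 0, -0.0005], "delta_rot": [0, 0, 0]}, {"gripper": 1, "linear": [0, 0, -0.001], "delta_rot": [0, 0, 0]}, {"gripper": 1, "linear": [0, 0, -0.001], "delta_rot": [0, 0, 0]}]}}

```text
clock: 7.85
position: [0.4941, -0.0435, 0.0615]
ee_rot: [-0.0, 0.983, -0.182, 0.0]
contact_force: [1.6, 3.6, -0.9]
width: 0.0128
gripper_force: 39.5
```

>>> {"op": "send_rows", "data": {"increments": [{"gripper": 1, "linear": [0.0004, 0.001, 0], "delta_rot": [0, 0, 0]}, {"gripper": 1, "linear": [0.0004, 0.001, -0.001], "delta_rot": [0, 0, 0]}, {"gripper": 1, "linear": [0.0004, 0.001, -0.002], "delta_rot": [0, 0, 0]}, {"gripper": 1, "linear": [0.0004, 0.001, -0.002], "delta_rot": [0, 0, 0]}]}}

```text
clock: 8.25
position: [0.494, -0.043, 0.0593]
ee_rot: [0.0, 0.983, -0.182, -0.0]
contact_force: [1.0, 0.1, -1.7]
width: 0.0127
gripper_force: 39.4
```

>>> {"op": "send_rows", "data": {"increments": [{"gripper": 1, "linear": [0.0001, 0.0003, -0.001], "delta_rot": [0, 0, 0]}, {"gripper": 1, "linear": [0.0001, 0.0003, -0.002], "delta_rot": [0, 0, 0]}, {"gripper": 1, "linear": [0.0001, 0.0003, -0.003], "delta_rot": [0, 0, 0]}, {"gripper": 1, "linear": [0.0001, 0.0003, -0.004], "delta_rot": [0, 0, 0]}, {"gripper": 1, "linear": [0.0001, 0.0003, -0.004], "delta_rot": [0, 0, 0]}]}}

```text
clock: 8.75
position: [0.4941, -0.0425, 0.0553]
ee_rot: [0.0, 0.983, -0.182, -0.0]
contact_force: [-0.1, -0.0, -1.5]
width: 0.013
gripper_force: 39.4
```

>>> {"op": "send_rows", "data": {"increments": [{"gripper": 1, "linear": [0, 0, -0.001], "delta_rot": [0, 0, 0]}, {"gripper": 1, "linear": [0, 0, -0.002], "delta_rot": [0, 0, 0]}, {"gripper": 1, "linear": [0, 0, -0.003], "delta_rot": [0, 0, 0]}, {"gripper": 1, "linear": [0, 0, -0.0038], "delta_rot": [0, 0, 0]}, {"gripper": 1, "linear": [0, 0, -0.0038], "delta_rot": [0, 0, 0]}]}}

```text
clock: 9.25
position: [0.4943, -0.0424, 0.0518]
ee_rot: [0.0, 0.983, -0.182, -0.0]
contact_force: [-0.9, 0.6, 1.6]
width: 0.0129
gripper_force: 39.7
```

>>> {"op": "send_rows", "data": {"increments": [{"gripper": 1, "linear": [0, 0, -0.0008], "delta_rot": [0, 0, 0]}, {"gripper": 1, "linear": [0, 0, -0.0008], "delta_rot": [0, 0, 0]}]}}

```text
clock: 9.45
position: [0.4944, -0.0424, 0.0518]
ee_rot: [0.0, 0.983, -0.182, 0.0]
contact_force: [-2.4, 0.7, 7.0]
width: 0.0129
gripper_force: 40.3
```

>>> {"op": "send_rows", "data": {"increments": [{"gripper": 0.5, "linear": [0, 0, 0], "delta_rot": [0, 0, 0]}, {"gripper": 0.2, "linear": [0, 0, 0], "delta_rot": [0, 0, 0]}, {"gripper": 0, "linear": [0, 0, 0], "delta_rot": [0, 0, 0]}, {"gripper": -0.3, "linear": [0, 0, 0], "delta_rot": [0, 0, 0]}, {"gripper": -0.3, "linear": [0, 0, 0], "delta_rot": [0, 0, 0]}, {"gripper": -0.3, "linear": [0, 0, 0], "delta_rot": [0, 0, 0]}]}}

```text
clock: 10.05
position: [0.4944, -0.0425, 0.0508]
ee_rot: [0.0, 0.983, -0.182, -0.0]
contact_force: [0.2, 0.2, 0.6]
width: 0.056
gripper_force: 0.0
```

>>> {"op": "send_rows", "data": {"increments": [{"gripper": -0.3, "linear": [0, 0, 0.02], "delta_rot": [0, 0, 0]}, {"gripper": -0.3, "linear": [0, 0, 0.05], "delta_rot": [0, 0, 0]}, {"gripper": -0.3, "linear": [0, 0, 0.09], "delta_rot": [0, 0, 0]}, {"gripper": -0.3, "linear": [0, 0, 0.13], "delta_rot": [0, 0, 0]}, {"gripper": -0.3, "linear": [0, 0, 0.13], "delta_rot": [0, 0, 0]}, {"gripper": -0.3, "linear": [0, 0, 0.13], "delta_rot": [0, 0, 0]}]}}

```text
clock: 10.65
position: [0.4948, -0.0425, 0.1818]
ee_rot: [0.0, 0.983, -0.182, 0.001]
contact_force: [0.6, -0.3, -0.8]
width: 0.0555
gripper_force: 0.0
```

```bash
python3 -c "
from h import *
shot('side','side4');crop('side4',255,180,375,290,5,'c6'); s=get_state();print(s['position'],s['contact_force'],s['width'])
print((proj('side4',[[.4944,-.0424,.037],[.4944,-.0424,.042],[.4944,-.0424,.085]])-[255,180])*5)"
```

```text
[ 0.4937886  -0.04234261  0.18044105] [-0.32124307  0.19972624  0.13137355] 0.055383290416178094
[[233.74464224 328.30152195]
 [233.7935541  316.04649992]
 [234.2414438  209.01655696]]
```

View pics/c6.png

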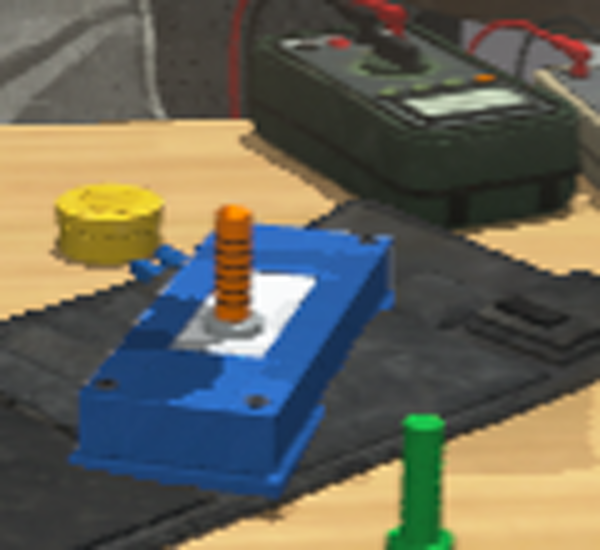

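The pin stands upright with its collar on the metal and its head top at crop (234,210), predicted (234,209). The gripper is clear, so I hand in.

```bash
python3 -c "
from h import *
print(sign_off())"
```

```text
the job is handed in; nothing more can be done
None
```

The orange pin is in the jig's hole, about 16 mm from the window's centre on its -x side, fully home with its collar flat on the metal and released; I handed the job in after about 11 s, with contact force readings around 10 N at most (limit 25 N), but no verdict came back.

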